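# Fit the last support sleeve and hold the test-fixture frame at balance

## Robot

A 6-joint arm with a two-finger parallel gripper is mounted at the origin on the work surface. World frame = base frame: x ahead of the robot, y to its left, z up, the work surface at z = 0. Lengths are in m, angles in rad, forces in N, time in s.
With the tool pointing down it reaches from about 0.35 to 0.85 m from the base axis. Payload 8.1 kg.
Tool frame: the origin (TCP) lies on the centre line of the jaws, within the pads' length; the fingertips stand robot.tips_ahead ahead of it and the grasp point (between the pads) lies 8 mm behind it (robot.tips_ahead is the distance from the TCP to the fingertips, in m); z points along the fingers, y is the direction in which the jaws open and shut (so a half turn about z gives the same grasp; the last joint's range is limited). The gripper opens to 93 mm and grips with 3 to 60 N. Pads are 15 mm wide; open, the fingers measure 128 mm over their backs; the gripper's body (75 mm by 188 mm) begins 65 mm behind the grasp point.
Start: joints at [1.021, 0.13, 1.488, -0, 1.523, -0.085], TCP at [0.269, 0.536, 0.23] pointing down, gripper open.
Joint ranges: [-2.96, 2.96], [-0.89, 2.26], [0.02, 2.5], [-1.34, 4.48], [0, 2.73], [-2.66, 2.66]. Speed limits (rad/s): [2.39, 2.39, 2.79, 3.14, 3.14, 3.14].

## Interface

Orientations are given as a rotation vector (axis times angle).
In Python, from plant import monitor, eyes, job, robot gives the robot as it stands.
- The arm moves only by the tool servo_tool, never from a script. Its argument "plan" is a list that holds one entry, the list of rows, each a list of 7 numbers: the closure, from -1 (fully open) to 1 (shut), so that 0 is half open, then the shift along the world's x, y, z in mm, then the turn, a rotation vector about the world's x, y, z in rad. In form: [[[hand, dx, dy, dz, ax, ay, az], ...]]. A call has 1 to 12 rows; each row shifts and turns the commanded pose from where the row before left it; what a row does not reach is not made up. A row lasts 1/10 s, in which the tool goes at most 50 mm and 8.59 degrees, less where a joint would pass 70% of its speed; a pose out of reach is approached as far as the arm can. A call with a gripper value outside its range is refused whole. The fingers move at their own pace and stop on an object; "force" is the grip in N (left out, the last holds). Time passes only in rows, so rows that do not move let the fingers close. It gives the time, the measured TCP pose, the force and the opening at its end, in the units of the state.
- monitor.read_state(): the state, without advancing time (a new reading comes with each control period).
- eyes.read_camera(name): name is "scene" or "top" or "wrist"; returns the picture (400x640x3 uint8, red, green, blue); there is no depth.
- eyes.camera_info(name): a dict with "mtx" (3x3 intrinsics, pixels), "R" (3x3) and "t" (3): a world point X has camera coordinates R X + t. Camera axes: x right, y down, z forward; pixel columns grow to the right and rows downward; lengths in m; the calibration is good to about 2 mm. A picture is of the moment at which its call begins: read the wrist's pose just before it. camera_info takes no time and is no camera call; for the wrist camera it gives the pose at the moment of the call.
- job.close_job(): hands the job in, once; it reports no verdict.
The state is a dict: "t": time; "q": joint angles; "dq": joint speeds; "joint_torque": joint torques, N m; "tool_pos": TCP position; "orientation": TCP orientation; "force": force on the tool from outside, world axes, zero at the start; "wrist_torque": the same for the moment, N m; "opening": finger opening in m.
Only numpy, scipy, OpenCV 4.12 (cv2) and the standard library are available. Lean on these libraries where they do the work, as an engineer would, in place of code of your own. Each camera call takes 0.05 s, during which the arm holds its last target. There are 200 camera calls.

## Task

Get the circuit-board test fixture ready to take a board: slide the loose tall sleeve all the way down over the one support post that has none, and let go of it. Then grip the crossbar of the hinged pressure frame that leans back behind the posts, swing the frame up to its upright balance point without letting it tip over towards the posts, and finish while still gripping it there, steady. Leave everything else on the bench where it is.

Things in the scene. Friction and masses are not known exactly. Their poses are not given: they have to be found in the camera images.
- sleeve: loose white plastic tube standing on end on the bench: outer diameter 36 mm, bore 19 mm, height 30 mm, about 30 g. Origin at the centre of its underside, z along the bore (up). (The flatter, wider ring, 12 mm high, is not it.)
- post: the bare upright steel support post on the fixture's base plate, the only one of four without a white sleeve: diameter 16 mm, height 45 mm, top 5 mm tapered. Origin at the centre of its foot, on the top of the base plate (20 mm above the bench), z up. The sleeve is home when its underside is on the base plate. The four posts stand in a 68 by 110 mm rectangle; the three others carry fixed sleeves of the same 36 mm by 30 mm, and the bare one may be any of the four.
- fixture: the test fixture, fixed to the bench: aluminium base plate 180 (x) by 210 (y) by 20 mm with four posts; origin at the centre of its underside, z up. The hinge of the pressure frame runs along its y, at its +x side (75 mm from the origin, 80 mm above the bench), between two brackets at y = -90 and +90 mm (tops 92 mm above the bench). Its position and heading vary.
- frame_hinge (a point): middle of the hinge line of the pressure frame, fixed on the fixture, axes as the fixture's: the hinge line runs along its y
- frame_bar (a point): middle of the round steel crossbar at the free end of the pressure frame, 130 mm from the hinge line and parallel to it: diameter 12 mm, 146 mm clear between the frame's two side arms; between bar and the next frame member is an open gap of 38 mm. The bar is rigid on the frame, but a round bar can turn between finger pads as the frame swings.
- frame (a joint): angle of the pressure frame (rad): 0 = shut flat over the posts (free end towards the fixture's -x), 1.571 = upright, which is its balance point, 2.4 = leaning back on its stop (free end towards +x), where it starts with the bar about 168 mm above the bench. Frame 156 mm wide, about 0.25 kg, almost frictionless hinge, no spring or stay: let go off upright it falls to one side.
- short_ring: bystander: flat white plastic ring, 44 mm outer diameter, 12 mm high, near the sleeve; origin centre of underside
- heatsink: bystander: small finned aluminium heat sink, 40 x 40 x 28 mm; origin centre of underside
- meter: bystander: black hand-held multimeter lying flat, 160 x 80 x 44 mm; origin centre of underside
- screwdriver: bystander: screwdriver with a yellow handle, 180 mm long, lying flat
- mouse: bystander: grey computer mouse, 100 x 60 x 32 mm; origin centre of underside
- stick: bystander: black memory stick, 53 x 18 x 9 mm; origin near the centre of its underside
- card: bystander: blue plug-in circuit card with a metal cooler, 100 x 170 x 22 mm, lying flat; origin centre of underside
Mind the look-alikes: they are no part of the job. Leave any green, pink or red look-alike of the sleeve alone.

How it is judged:
By the outcome, as a careful person would: the job done as asked, in the order asked, and still so for the second after the job is handed in, while the arm keeps its last pose, push and grip.
It also fails if it takes over 54 s, if anything falls off the work surface, if the arm or the gripper's body presses on something with over 40 N, if the wrist force passes 120 N, or if a joint passes its speed limit or range.

## Working session

There is one attempt and no reset: what is moved stays moved. The work goes in short steps, Python scripts to look and compute and a tool call to move; the robot and the scene stay as the last step left them, time stands still between calls to the robot, and variables do not carry over. Pictures are saved under pics/ and viewed, about 8 in all and at most 12, crops included, and the job is handed in when it is done.

Besides the shell and the picture viewer there is one more tool, called by a JSON object that holds its "op" and its "data". servo_tool: Moves the arm, as the interface text tells. Its arguments: {"type":"object","properties":{"plan":{"type":"array"},"force":{"type":"number"}},"required":["plan"]}

```bash
ls; mkdir -p pics
python3 - <<'E'
from plant import monitor, eyes, job, robot
import cv2
print(robot.tips_ahead, monitor.read_state())
for n in("scene","top"):
    i=eyes.read_camera(n); cv2.imwrite(f"pics/{n}0.png",i[:,:,::-1]); print(n,eyes.camera_info(n))
E
```

```text
pics
0.011 {'t': 0.0, 'q': array([ 1.02058470e+00,  1.31128712e-01,  1.48923920e+00,  1.81406964e-05,
        1.52302518e+00, -8.54060031e-02]), 'dq': array([ 0.00315022, -0.00058378, -0.0005089 , -0.00041449, -0.00049875,
       -0.00097399]), 'joint_torque': array([ 2.46039199e-04, -5.59853339e+01, -4.91746008e+01,  7.66873872e-02,
        3.57528264e-02, -1.77279449e-04]), 'tool_pos': array([0.26864342, 0.53589475, 0.22862884]), 'orientation': array([-7.23427860e-01, -3.05656777e+00,  2.67711659e-03]), 'force': array([ 0.61610048, -0.1907837 , -0.49208827]), 'wrist_torque': array([ 0.01756492, -0.0637509 ,  0.02778149]), 'opening': 0.09300593284149163}
scene {'mtx': array([[399.90272996,   0.        , 311.22053733],
       [  0.        , 399.90272996, 203.69522556],
       [  0.        ,   0.        ,   1.        ]]), 'R': array([[ 0.79807906,  0.60211848,  0.02287231],
       [ 0.34812342, -0.42977325, -0.83312967],
       [-0.49181287,  0.67286573, -0.55260458]]), 't': array([-0.44865778, -0.14683324,  1.42119779])}
top {'mtx': array([[511.45337957,   0.        , 311.50101577],
       [  0.        , 511.45337957, 193.90559088],
       [  0.        ,   0.        ,   1.        ]]), 'R': array([[-0.01808606, -0.99977389,  0.01118273],
       [-0.99738352,  0.01725759, -0.0702018 ],
       [ 0.06999294, -0.01242315, -0.99747013]]), 't': array([0.00244028, 0.5706143 , 1.8189843 ])}
```

View pics/scene0.png

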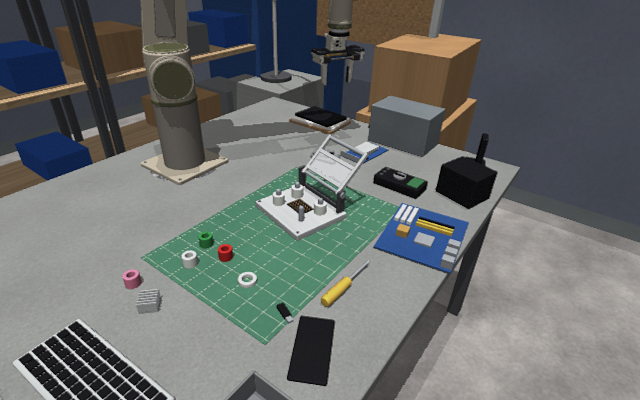

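View pics/top0.png

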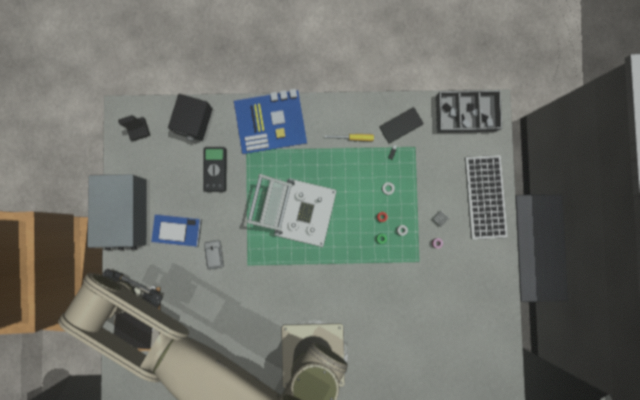

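Sleeve candidates: the white tall tube is at scene (189,259) / top (403,230). The others are the white flat ring at scene (248,280) / top (389,188), and green (206,240), red (225,253) and pink (131,279) look-alikes. The white tall tube fits the description. The bare post seems to be at scene (301,214). I'll confirm both in one enlarged crop.

```bash
cat > h.py <<'E'
import numpy as np, cv2
from plant import monitor, eyes
def proj(n,X,ci=None):
    c=ci or eyes.camera_info(n); p=c["mtx"]@(c["R"]@np.asarray(X,float)+c["t"]); return p[:2]/p[2]
def ray(n,uv,ci=None):
    c=ci or eyes.camera_info(n); R=c["R"]; o=-R.T@c["t"]; d=R.T@np.linalg.solve(c["mtx"],[*uv,1]); return o,d
def onz(n,uv,z,ci=None):
    o,d=ray(n,uv,ci); return o+d*(z-o[2])/d[2]
def tri(a,b):
    A=[];B=[]
    for o,d in (a,b):
        d=d/np.linalg.norm(d);P=np.eye(3)-np.outer(d,d);A.append(P);B.append(P@o)
    x=np.linalg.solve(sum(A),sum(B)); return x
E
python3 - <<'E'
import cv2,numpy as np
a=cv2.imread("pics/scene0.png");b=cv2.imread("pics/top0.png")
c=lambda im,x,y,w,h,s:cv2.resize(im[y:y+h,x:x+w],None,fx=s,fy=s,interpolation=cv2.INTER_CUBIC)
A=c(a,250,130,130,110,3); A=A[:300,:390] if 0 else A
B=c(a,170,225,100,70,4)
C=c(b,240,165,105,90,4)
D=c(b,370,175,50,75,5)
W=np.zeros((330+380,840,3),np.uint8)
W[:330,:390]=A;W[:280,400:800]=B;W[335:335+360,:420]=C;W[335:335+375,430:680]=D
cv2.imwrite("pics/crop1.png",cv2.resize(W,None,fx=.84,fy=.84,interpolation=cv2.INTER_AREA))
E
```

```text
(no output)
```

View pics/crop1.png

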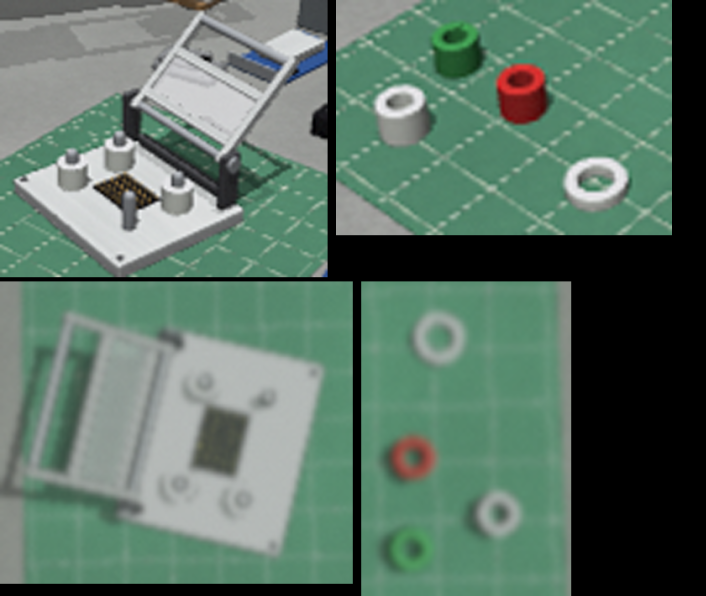

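Confirmed. The white tall tube (crop 400,115) is the sleeve, and the post at crop (129,208) is bare. Now positions.

Run:
```python
from h import *
np.set_printoptions(precision=4,suppress=True)
s=[(301.2,207.5),(278.6,191.5),(297.6,184.8),(320.6,200.6)]
P=[onz("scene",p,.065) for p in s]
for p in P: print(p, proj("top",p))
for i in range(4): print(np.linalg.norm(P[i]-P[(i+1)%4]), end=' ')
print("c",np.mean(P,0))
im=cv2.imread("pics/top0.png"); hsv=cv2.cvtColor(im,cv2.COLOR_BGR2HSV)
m=((hsv[...,1]<60)&(hsv[...,2]>110)).astype(np.uint8)
for (x,y,w,h,z) in((390,217,26,26,.03),(375,175,28,26,.012)):
    c,_=cv2.findContours(m[y:y+h,x:x+w].copy(),0,2); c=max(c,key=cv2.contourArea)
    (u,v),r=cv2.minEnclosingCircle(c); M=cv2.moments(c); u2,v2=M["m10"]/M["m00"]+x,M["m01"]/M["m00"]+y
    print("ring",u+x,v+y,r,u2,v2,onz("top",(u2,v2),z), proj("scene",onz("top",(u2,v2),z)))
# plate
mm=m[165:255,240:345].copy()
print("bar tri",tri(ray("scene",(328.2,137.1)),ray("top",(260.2,176))) , tri(ray("scene",(366.3,155.4)),ray("top",(260.2,176))), tri(ray("scene",(328.2,137.1)),ray("top",(248.9,224.2))))
print("plate corners",[onz("top",p,.02) for p in((335.8,190.6),(322.7,245.9))])
```

```text
[ 0.5569 -0.0406  0.065 ] [321.0989 196.7359]
[ 0.4556 -0.017   0.065 ] [314.9175 225.7805]
[0.4745 0.0468 0.065 ] [296.5586 220.6986]
[0.5777 0.0204 0.065 ] [303.6205 191.115 ]
0.10396134169893818 0.06653929204606693 0.10653625728714104 0.06440267461659113 c [0.5162 0.0024 0.065 ]
ring 402.192307472229 229.65384578704834 5.778298854827881 402.1536926147705 229.86027944111777 [ 0.4358 -0.3284  0.03  ] [188.3077 253.6236]
ring 388.0 188.0 6.403224468231201 388.0 188.0 [ 0.5878 -0.2851  0.012 ] [246.5674 276.6396]
bar tri [0.5777 0.1283 0.2249] [0.6253 0.1647 0.1642] [0.4662 0.2041 0.161 ]
plate corners [array([ 0.581 , -0.0953,  0.02  ]), array([ 0.3838, -0.0443,  0.02  ])]
```

{"op": "servo_tool", "data": {"plan": [[[-1,8,-43,0,0,0,-0.068],[-1,8,-43,0,0,0,-0.068],[-1,8,-43,0,0,0,-0.068],[-1,8,-43,0,0,0,-0.068],[-1,8,-43,0,0,0,-0.068],[-1,8,-43,0,0,0,-0.068],[-1,8,-43,0,0,0,-0.068],[-1,8,-43,0,0,0,-0.068],[-1,8,-43,0,0,0,-0.068],[-1,8,-43,0,0,0,-0.068],[-1,8,-43,0,0,0,-0.068],[-1,8,-43,0,0,0,-0.068]]]}}

```text
t: 1.3
tool_pos: [0.3647, 0.0187, 0.2295]
orientation: [1.88, 2.516, 0.0]
force: [0.2, 0.2, 0.4]
opening: 0.0929
```

{"op": "servo_tool", "data": {"plan": [[[-1,9,-43,0,0,0,-0.068],[-1,9,-43,0,0,0,-0.068],[-1,9,-43,0,0,0,-0.068],[-1,9,-43,0,0,0,-0.068],[-1,9,-43,0,0,0,-0.068],[-1,9,-43,0,0,0,-0.068],[-1,9,-43,0,0,0,-0.068],[-1,8,-43,0,0,0,-0.068],[-1,0,0,0,0,0,0],[-1,0,0,0,0,0,0]]]}}

```text
t: 2.3
tool_pos: [0.4354, -0.324, 0.2284]
orientation: [-2.484, -1.919, 0.0]
force: [0.4, 0.4, 0.1]
opening: 0.0932
```

Run:
```python
from h import *
s=monitor.read_state(); print(s["t"],s["tool_pos"],s["orientation"],s["q"])
c=eyes.camera_info("wrist"); i=eyes.read_camera("wrist"); cv2.imwrite("pics/w1.png",i[:,:,::-1])
print(c, proj("wrist",[.436,-.328,.03],c))
```

```text
2.3 [ 0.43536418 -0.3239991   0.22843908] [-2.48409533e+00 -1.91912056e+00  3.62355694e-04] [-7.34414913e-01 -2.15043194e-02  1.64783101e+00  2.21456205e-04
  1.51779060e+00 -4.79202288e-01]
{'mtx': array([[355.27483924,   0.        , 322.33903392],
       [  0.        , 355.27483924, 202.86360914],
       [  0.        ,   0.        ,   1.        ]]), 'R': array([[ 9.67389127e-01, -2.53293078e-01, -9.44839396e-04],
       [-2.42061032e-01, -9.25576863e-01,  2.91056569e-01],
       [-7.45971358e-02, -2.81336252e-01, -9.56705378e-01]]), 't': array([-0.50268915, -0.22704109,  0.33243849])} [324.43485421 183.06274887]
```

View pics/w1.png

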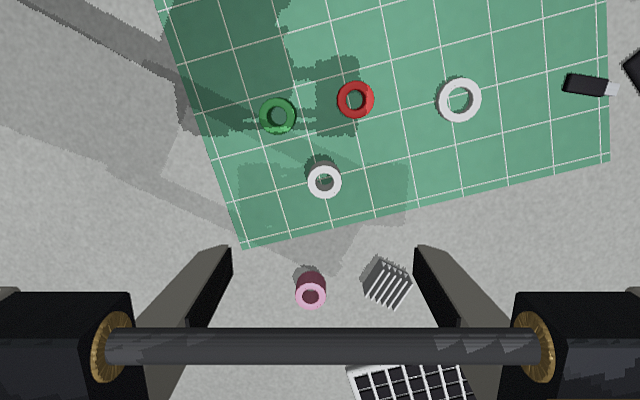

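The white sleeve's rim is at (325,182) and the predicted point was (324,183). The pink tube is at (310,290), green at (278,116), red at (356,99) and the ring at (459,100). All are clear of the jaw line.

Run:
```python
from h import *
c=eyes.camera_info("wrist"); im=cv2.imread("pics/w1.png")
hsv=cv2.cvtColor(im,cv2.COLOR_BGR2HSV)[150:215,290:360]
for th in(150,190,215):
    m=((hsv[...,1]<40)&(hsv[...,2]>th)).astype(np.uint8)
    k,_=cv2.findContours(m,0,2);k=max(k,key=cv2.contourArea)
    e=cv2.fitEllipse(k); u=np.array(e[0])+(290,150); X=onz("wrist",u,.03,c)
    o,d=ray("wrist",u,c); print(th,u,e[1],X,"diam mm",np.array(e[1])/355*np.linalg.norm(X-o)*1000)
```

```text
150 [323.75818634 185.59706116] (39.26454544067383, 63.162567138671875) [ 0.4349677  -0.32981841  0.03      ] diam mm [40.39261488 64.97722617]
190 [324.15660095 181.84185982] (32.337921142578125, 32.843910217285156) [ 0.43635564 -0.3260888   0.03      ] diam mm [33.18080305 33.69998064]
215 [324.18987656 181.78098679] (30.909025192260742, 32.34346389770508) [ 0.43640462 -0.32603546  0.03      ] diam mm [31.71337329 33.18514051]
```

{"op": "servo_tool", "data": {"plan": [[[-1,1,-2,-40,0,0,0],[-1,0,0,-40,0,0,0],[-1,0,0,-40,0,0,0],[-1,0,0,-40,0,0,0],[-1,0,0,-30,0,0,0],[-1,0,0,-15,0,0,0],[-1,0,0,-7,0,0,0],[-1,0,0,0,0,0,0]]]}}

```text
t: 3.15
tool_pos: [0.4372, -0.3252, 0.018]
orientation: [2.484, 1.923, 0.0]
force: [-0.8, 0.1, 0.7]
opening: 0.0928
```

{"op": "servo_tool", "data": {"plan": [[[0,0,0,0,0,0,0],[0.3,0,0,0,0,0,0],[0.5,0,0,0,0,0,0],[0.5,0,0,0,0,0,0],[0.6,0,0,0,0,0,0],[0.6,0,0,0,0,0,0],[0.6,0,0,0,0,0,0],[0.7,0,0,0,0,0,0]]], "force": 15}}

```text
t: 3.95
tool_pos: [0.4369, -0.3256, 0.0176]
orientation: [-2.485, -1.922, 0.0]
force: [-0.3, -0.3, -0.2]
opening: 0.036
```

{"op": "servo_tool", "data": {"plan": [[[0.7,0,0,20,0,0,0],[0.7,0,0,40,0,0,0],[0.7,0,0,40,0,0,0],[0.7,15,30,40,0,0,0],[0.7,17,35,40,0,0,0],[0.7,17,35,0,0,0,0],[0.7,17,35,0,0,0,0],[0.7,17,35,0,0,0,0],[0.7,17,36,0,0,0,0],[0.7,0,0,0,0,0,0],[0.7,0,0,0,0,0,0]]]}}

```text
t: 5.05
tool_pos: [0.5346, -0.1238, 0.1916]
orientation: [-2.483, -1.925, 0.001]
force: [-1.2, -0.1, 0.0]
opening: 0.0363
```

Run:
```python
from h import *
s=monitor.read_state(); print(s["t"],s["tool_pos"],s["orientation"],s["opening"],s["force"])
c=eyes.camera_info("wrist"); i=eyes.read_camera("wrist"); cv2.imwrite("pics/w2.png",i[:,:,::-1])
np.savez("pics/w2.npz",**c)
print(proj("wrist",[.557,-.041,.065],c),proj("wrist",[.557,-.041,.02],c))
```

```text
5.05 [ 0.53458775 -0.12376876  0.19156665] [-2.48250329e+00 -1.92494810e+00  8.09197851e-04] 0.036328927884528614 [-1.21159272 -0.07942356  0.01482274]
[324.0056776  90.2788541] [323.7402837   90.81171293]
```

View pics/w2.png

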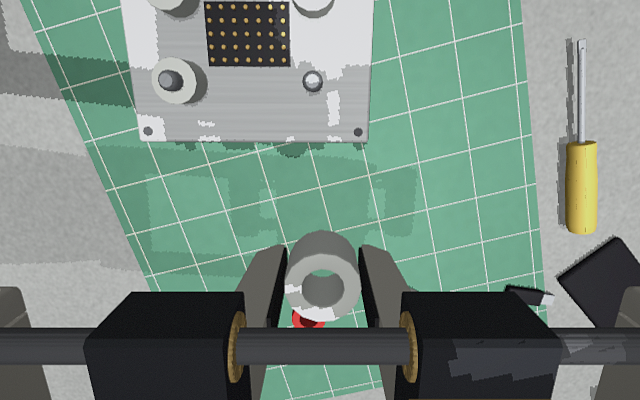

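The bare post is nearly end-on at (313,81), with the sleeved one at (170,81). The plate's front corners are at about (140,141) and (367,140).

Run:
```python
from h import *
np.set_printoptions(precision=4,suppress=True)
c=dict(np.load("pics/w2.npz")); im=cv2.imread("pics/w2.png"); g=cv2.cvtColor(im,cv2.COLOR_BGR2GRAY)
r=cv2.resize(g[60:105,290:340],None,fx=6,fy=6,interpolation=cv2.INTER_CUBIC)
h=cv2.HoughCircles(r,cv2.HOUGH_GRADIENT_ALT,1.5,5,param1=150,param2=.5,minRadius=20,maxRadius=90)
if h is not None:
  for x,y,q in h[0]: u=(x/6+290-.4,y/6+60-.4); print("circ",u,q/6, onz("wrist",u,.065,c)[:2],onz("wrist",u,.02,c)[:2])
big=cv2.resize(im[50:150,120:380],None,fx=3,fy=3,interpolation=cv2.INTER_CUBIC)
cv2.imwrite("pics/w2c.png",big)
o,_=ray("wrist",(0,0),c);print("cam",o)
# front edge: green/gray transition by columns
hsv=cv2.cvtColor(im,cv2.COLOR_BGR2HSV); pl=hsv[...,1]<50
row=[(x,np.where(~pl[120:160,x])[0]) for x in range(150,362,4)]
pts=np.array([(x,120+a[0]) for x,a in row if len(a)])
pts=pts[np.abs(pts[:,1]-np.median(pts[:,1]))<3]
p=np.polyfit(pts[:,0],pts[:,1],1);A=onz("wrist",(140,np.polyval(p,140)),.02,c);B=onz("wrist",(367,np.polyval(p,367)),.02,c)
print("edge",A,B,np.linalg.norm(A-B),"heading",np.degrees(np.arctan2(*(A-B)[[1,0]]))-90)
```

```text
circ (np.float32(312.35), np.float32(80.85)) 10.777158 [ 0.5502 -0.0323] [ 0.5495 -0.0305]
circ (np.float32(312.6), np.float32(78.6)) 8.641815 [ 0.5508 -0.0308] [ 0.5501 -0.0288]
circ (np.float32(310.85), np.float32(81.1)) 7.480734 [ 0.5491 -0.0322] [ 0.5481 -0.0304]
circ (np.float32(314.6), np.float32(82.6)) 11.435771 [ 0.5515 -0.0339] [ 0.551  -0.0324]
circ (np.float32(312.35), np.float32(80.85)) 6.9483314 [ 0.5502 -0.0323] [ 0.5495 -0.0305]
circ (np.float32(312.35), np.float32(80.85)) 8.814401 [ 0.5502 -0.0323] [ 0.5495 -0.0305]
circ (np.float32(312.6), np.float32(78.6)) 10.685529 [ 0.5508 -0.0308] [ 0.5501 -0.0288]
circ (np.float32(314.6), np.float32(82.6)) 9.582183 [ 0.5515 -0.0339] [ 0.551  -0.0324]
circ (np.float32(314.6), np.float32(82.6)) 8.094851 [ 0.5515 -0.0339] [ 0.551  -0.0324]
circ (np.float32(312.6), np.float32(78.6)) 6.6216054 [ 0.5508 -0.0308] [ 0.5501 -0.0288]
cam [ 0.5549 -0.0433  0.3466]
edge [ 0.3836 -0.0419  0.02  ] [ 0.584  -0.0951  0.02  ] 0.20731522432975527 heading 75.14165872483113
```

View pics/w2c.png

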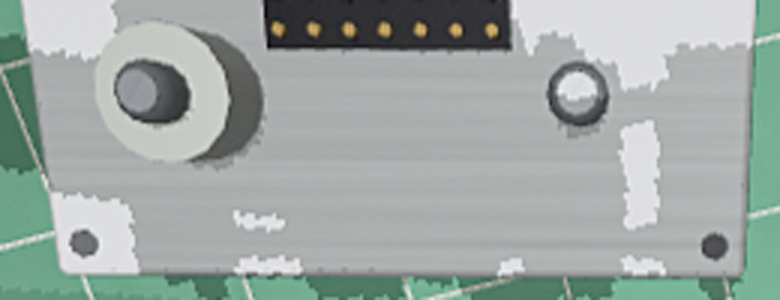

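{"op": "servo_tool", "data": {"plan": [[[0.7,3,20,0,0,0,0],[0.7,4,25,-10,0,0,0],[0.7,4,25,-25,0,0,0],[0.7,4,18,-25,0,0,0],[0.7,1,4,-25,0,0,0],[0.7,0,0,-15,0,0,0],[0.7,0,0,0,0,0,0],[0.7,0,0,0,0,0,0]]]}}

```text
t: 5.9
tool_pos: [0.5506, -0.0338, 0.0923]
orientation: [2.486, 1.92, -0.0]
force: [-0.2, -0.3, -0.1]
opening: 0.0363
```

Run:
```python
from h import *
np.set_printoptions(precision=4,suppress=True)
s=monitor.read_state(); print(s["t"],s["tool_pos"],s["orientation"],s["force"])
c=eyes.camera_info("wrist"); i=eyes.read_camera("wrist")[:,:,::-1]; a=eyes.read_camera("scene")[:,:,::-1]
f=lambda im,x,y,w,h,k:cv2.resize(np.ascontiguousarray(im[y:y+h,x:x+w]),None,fx=k,fy=k,interpolation=cv2.INTER_CUBIC)
cv2.imwrite("pics/w3.png",np.hstack([f(i,240,220,160,100,3)[:300,:400],f(a,270,170,67,50,6)[:300,:400]]))
np.savez("pics/w3.npz",**c)
# sleeve bore in hand in w2
c2=dict(np.load("pics/w2.npz"));X=onz("wrist",(322.5,287),.204,c2);print("sleeve in hand", X-[.5346,-.1238,.1916])
```

```text
5.9 [ 0.5506 -0.0338  0.0923] [ 2.4862  1.9202 -0.0002] [-0.2161 -0.2913 -0.0709]
sleeve in hand [-0.0004 -0.0004  0.0124]
```

View pics/w3.png

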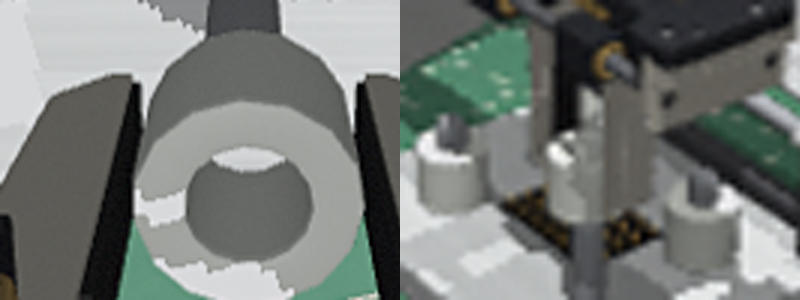

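The sleeve hangs above the bare post: the scene crop puts the sleeve axis at about 589 and the post at about 587. I'll nudge 2 mm in y and lower gently.

{"op": "servo_tool", "data": {"plan": [[[0.7,0,2,0,0,0,0],[0.7,0,0,-5,0,0,0],[0.7,0,0,-5,0,0,0],[0.7,0,0,-3,0,0,0],[0.7,0,0,-3,0,0,0],[0.7,0,0,0,0,0,0]]]}}

```text
t: 6.6
tool_pos: [0.55, -0.0304, 0.075]
orientation: [-2.484, -1.922, 0.001]
force: [0.1, -0.1, 0.7]
opening: 0.0359
```

{"op": "servo_tool", "data": {"plan": [[[0.7,0,0,-5,0,0,0],[0.7,0,0,-6,0,0,0],[0.7,0,0,-6,0,0,0],[0.7,0,0,-6,0,0,0],[0.7,0,0,-6,0,0,0],[0.7,0,0,-4,0,0,0],[0.7,0,0,0,0,0,0]]]}}

```text
t: 7.3
tool_pos: [0.5499, -0.0305, 0.0419]
orientation: [-2.484, -1.922, 0.002]
force: [0.0, -0.5, -0.8]
opening: 0.036
```

{"op": "servo_tool", "data": {"plan": [[[0.7,0,0,-2,0,0,0],[0.7,0,0,-1,0,0,0],[0.7,0,0,-1,0,0,0],[0.7,0,0,-1,0,0,0],[0.7,0,0,0,0,0,0]]]}}

```text
t: 7.8
tool_pos: [0.5505, -0.0305, 0.0377]
orientation: [-2.485, -1.922, 0.0]
force: [0.2, 0.1, -0.2]
opening: 0.0365
```

{"op": "servo_tool", "data": {"plan": [[[0.7,0,0,-1,0,0,0],[0.7,0,0,-1,0,0,0],[0.7,0,0,0,0,0,0]]]}}

```text
t: 8.1
tool_pos: [0.5507, -0.0305, 0.0374]
orientation: [2.485, 1.922, -0.0]
force: [-8.7, -0.4, 15.2]
opening: 0.036
```

{"op": "servo_tool", "data": {"plan": [[[0.1,0,0,0,0,0,0],[0,0,0,0,0,0,0],[-0.2,0,0,0,0,0,0],[-0.3,0,0,0,0,0,0],[-0.3,0,0,0,0,0,0],[-0.3,0,0,15,0,0,0],[-0.3,0,0,25,0,0,0],[-0.3,0,0,30,0,0,0],[-0.3,-3,-10,40,0,0,0],[-0.3,-10,-40,40,0,0,0],[-0.3,-10,-40,0,0,0,0],[-0.3,0,0,0,0,0,0]]]}}

```text
t: 9.3
tool_pos: [0.5291, -0.1196, 0.1838]
orientation: [2.484, 1.915, 0.002]
force: [0.0, 0.4, -1.1]
opening: 0.0605
```

Run:
```python
from h import *
np.set_printoptions(precision=4,suppress=True)
s=monitor.read_state(); print(s["t"],s["tool_pos"],s["force"])
c=eyes.camera_info("wrist"); i=eyes.read_camera("wrist")[:,:,::-1]; a=eyes.read_camera("scene")[:,:,::-1];t=eyes.read_camera("top")[:,:,::-1]
cv2.imwrite("pics/w4w.png",i);cv2.imwrite("pics/w4s.png",a);cv2.imwrite("pics/w4t.png",t)
np.savez("pics/w4.npz",**c)
f=lambda im,x,y,w,h,k:cv2.resize(np.ascontiguousarray(im[y:y+h,x:x+w]),None,fx=k,fy=k,interpolation=cv2.INTER_CUBIC)
W=np.zeros((600,800,3),np.uint8);W[:300,:480]=cv2.resize(i,(480,300));W[300:,:390]=f(a,250,130,130,100,3);W[300:,400:]=f(t,235,165,100,75,4)
cv2.imwrite("pics/m4.png",W)
```

```text
9.3 [ 0.5291 -0.1196  0.1838] [ 0.0078  0.4169 -1.0871]
```

View pics/m4.png

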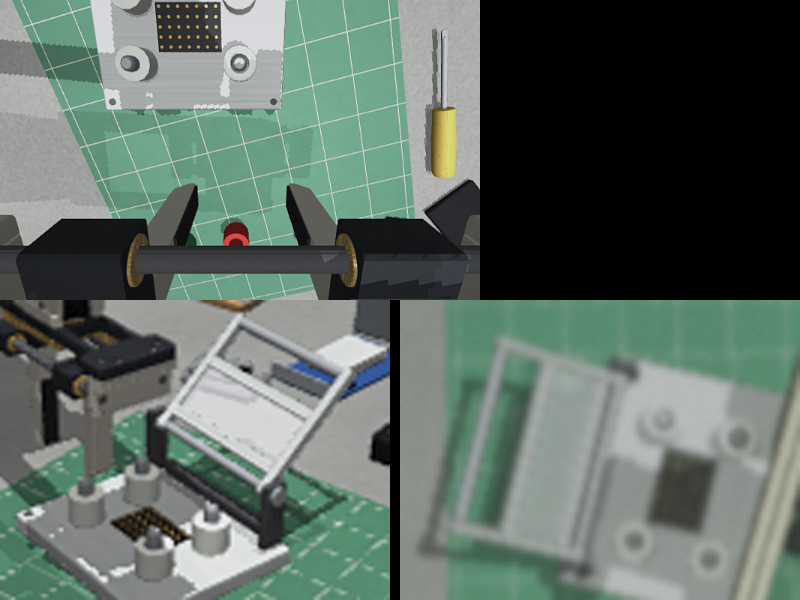

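The fourth sleeve sits at the same height as the others (scene crop 153,555) and I felt 15 N at the seat, so it is home and released. Next I move above the bar with the jaws turned 90°.

{"op": "servo_tool", "data": {"plan": [[[-0.3,0,0,35,0,0,0.14],[-0.3,0,0,35,0,0,0.14],[-0.3,2,20,15,0,0,0.14],[-0.3,2,35,0,0,0,0.14],[-0.3,3,35,0,0,0,0.14],[-0.3,3,35,0,0,0,0.14],[-0.3,3,35,0,0,0,0.14],[-0.3,3,35,0,0,0,0.14],[-0.3,2,35,0,0,0,0.14],[-0.3,2,35,0,0,0,0.14],[-0.3,0,25,0,0,0,0.14],[-0.3,0,11,0,0,0,0.03]]]}}

```text
t: 10.65
tool_pos: [0.5477, 0.1891, 0.2649]
orientation: [-0.388, -3.116, -0.0]
force: [0.9, -0.1, -0.5]
opening: 0.0604
```

{"op": "servo_tool", "data": {"plan": [[[0.1,0,0,0,0,0,0],[0.1,0,0,0,0,0,0],[0.1,0,0,0,0,0,0]]]}}

```text
t: 10.95
tool_pos: [0.5489, 0.1846, 0.2656]
orientation: [-0.404, -3.115, 0.001]
force: [-0.6, -0.4, 0.4]
opening: 0.0432
```

Run:
```python
from h import *
np.set_printoptions(precision=4,suppress=True)
s=monitor.read_state(); print(s["t"],s["tool_pos"],s["orientation"],s["q"])
c=eyes.camera_info("wrist"); i=eyes.read_camera("wrist")[:,:,::-1]; cv2.imwrite("pics/w5.png",i)
np.savez("pics/w5.npz",**c)
x=np.array([.2565,.9665,0]);y=np.array([-.9665,.2565,0]);b=np.array([.5496,.1812,.168])
print([proj("wrist",b+k*y,c) for k in(-.07,0,.07)])
```

```text
10.95 [0.5489 0.1846 0.2656] [-0.4039 -3.1155  0.0007] [ 0.2361  0.0617  1.4962 -0.0004  1.5839 -1.0768]
[array([317.0931, 293.074 ]), array([316.7559, 210.7215]), array([316.3623, 114.5776])]
```

View pics/w5.png

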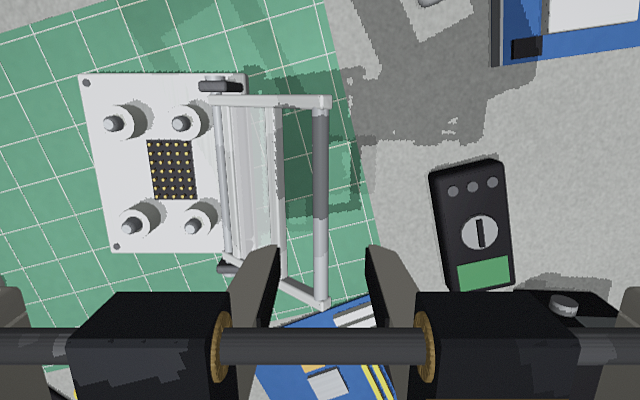

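The bar runs vertically at column ≈320.5, rows 108–295. The predicted column was 317, so it sits about 2.5 mm further along +x_f. The hand is centred along it, so I descend.

{"op": "servo_tool", "data": {"plan": [[[0.1,1,-1,-25,0,0,0],[0.1,0,0,-30,0,0,0],[0.1,0,0,-25,0,0,0],[0.1,0,0,-15,0,0,0],[0.1,0,0,-10,0,0,0],[0.1,0,0,0,0,0,0]]]}}

```text
t: 11.6
tool_pos: [0.5493, 0.1841, 0.1595]
orientation: [-0.4, -3.114, 0.001]
force: [-0.4, -0.7, -0.1]
opening: 0.0419
```

Run:
```python
from h import *
np.set_printoptions(precision=4,suppress=True)
s=monitor.read_state(); print(s["t"],s["tool_pos"],s["orientation"],s["force"],s["opening"])
i=eyes.read_camera("wrist")[:,:,::-1];a=eyes.read_camera("scene")[:,:,::-1]
f=lambda im,x,y,w,h,k:cv2.resize(np.ascontiguousarray(im[y:y+h,x:x+w]),None,fx=k,fy=k,interpolation=cv2.INTER_CUBIC)
cv2.imwrite("pics/m6.png",np.hstack([f(i,200,80,200,250,2)[:500],f(a,290,100,100,125,4)]))
```

```text
11.6 [0.5493 0.1841 0.1595] [-0.4005 -3.1141  0.0011] [-0.4145 -0.6981 -0.1281] 0.04190869772150187
```

View pics/m6.png

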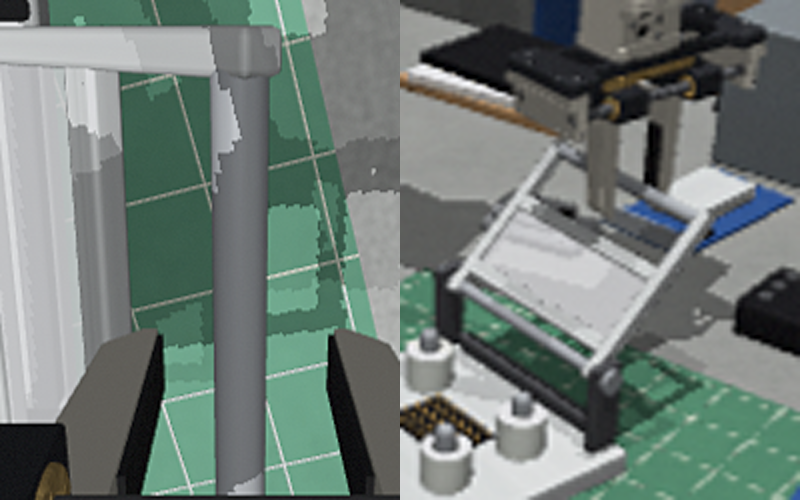

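The bar is centred between the fingers. I'll close on it.

{"op": "servo_tool", "data": {"plan": [[[0.4,0,0,0,0,0,0],[0.6,0,0,0,0,0,0],[0.8,0,0,0,0,0,0],[0.9,0,0,0,0,0,0],[1,0,0,0,0,0,0],[1,0,0,0,0,0,0],[1,0,0,0,0,0,0]]], "force": 25}}

```text
t: 12.4
tool_pos: [0.5496, 0.1828, 0.161]
orientation: [-0.4, -3.116, 0.005]
force: [-2.8, -9.2, 4.9]
opening: 0.0109
```

{"op": "servo_tool", "data": {"plan": [[[1,-1.2,-4.5,4.6,0,0,0],[1,-1.2,-4.5,4.6,0,0,0],[1,-1.3,-4.9,4.1,0,0,0],[1,-1.3,-4.9,4.1,0,0,0],[1,-1.4,-5.3,3.6,0,0,0],[1,-1.4,-5.3,3.6,0,0,0],[1,-1.5,-5.6,3,0,0,0],[1,-1.5,-5.6,3,0,0,0],[1,-1.5,-5.8,2.4,0,0,0],[1,-1.5,-5.8,2.4,0,0,0],[1,0,0,0,0,0,0],[1,0,0,0,0,0,0]]]}}

```text
t: 13.6
tool_pos: [0.5363, 0.1326, 0.1973]
orientation: [0.399, 3.115, 0.002]
force: [0.9, 3.6, 6.6]
opening: 0.0109
```

{"op": "servo_tool", "data": {"plan": [[[1,-1.6,-6,1.6,0,0,0],[1,-1.6,-6,1.6,0,0,0],[1,-1.6,-6.2,1,0,0,0],[1,-1.6,-6.2,1,0,0,0],[1,-1.6,-6.2,0.5,0,0,0],[1,0,0,0,0,0,0],[1,0,0,0,0,0,0]]]}}

```text
t: 14.3
tool_pos: [0.5282, 0.1015, 0.203]
orientation: [0.399, 3.115, 0.0]
force: [-0.4, 1.9, 8.1]
opening: 0.0109
```

{"op": "servo_tool", "data": {"plan": [[[1,-0.7,-2.7,0.2,0,0,0],[1,-0.7,-2.7,0.2,0,0,0],[1,-0.7,-2.5,0,0,0,0],[1,-0.6,-2.3,0,0,0,0],[1,0,0,0,0,0,0],[1,0,0,0,0,0,0]]]}}

```text
t: 14.9
tool_pos: [0.5255, 0.0913, 0.2032]
orientation: [0.399, 3.115, -0.0]
force: [0.1, 0.8, 6.7]
opening: 0.0115
```

Run:
```python
from h import *
np.set_printoptions(precision=4,suppress=True)
S=[];ims=[]
for k in range(6):
    s=monitor.read_state();S.append([*s["tool_pos"],*s["force"]])
    n="scene" if k==0 else "top" if k==1 else "wrist"
    c=eyes.camera_info("wrist");ims.append(eyes.read_camera(n)[:,:,::-1])
print(np.mean(S,0),np.std(S,0)[:3])
np.savez("pics/w7.npz",**c);cv2.imwrite("pics/w7w.png",ims[-1]);cv2.imwrite("pics/w7s.png",ims[0])
f=lambda im,x,y,w,h,k:cv2.resize(np.ascontiguousarray(im[y:y+h,x:x+w]),None,fx=k,fy=k,interpolation=cv2.INTER_CUBIC)
cv2.imwrite("pics/m7.png",np.hstack([f(ims[-1],100,0,300,400,1.5),f(ims[0],275,130,70,120,5)]))
x=np.array([.2565,.9665,0]);y=np.array([-.9665,.2565,0])
h=np.array([.525,.0893,.08])
for n,cc in(("scene",None),("wrist",c)):
  for nm,P in(("hinge",h),("top",h+[0,0,.13])): print(n,nm,[proj(n,P+k*y,cc) for k in(-.078,.078)])
```

```text
[0.5255 0.0914 0.2032 0.7219 1.577  7.1152] [0. 0. 0.]
scene hinge [array([337.4655, 191.5546]), array([304.004 , 169.8857])]
scene top [array([340.3756, 149.733 ]), array([304.5834, 130.3711])]
wrist hinge [array([318.2281, 283.7843]), array([318.3123,  99.461 ])]
wrist top [array([315.6202, 409.0778]), array([314.9386, 104.8338])]
```

View pics/m7.png

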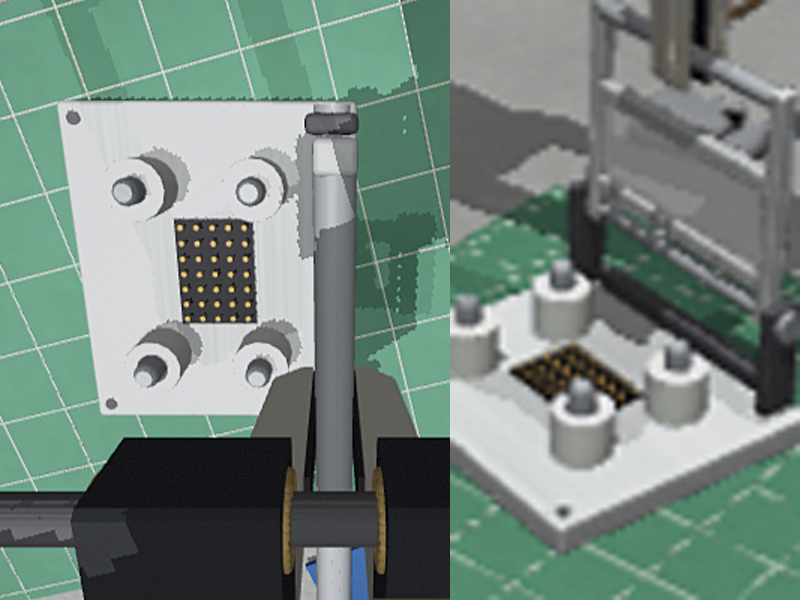

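Run:
```python
from h import *
np.set_printoptions(precision=4,suppress=True)
c=dict(np.load("pics/w7.npz")); x=np.array([.2565,.9665,0])
im=cv2.imread("pics/w7w.png");g=cv2.cvtColor(im,cv2.COLOR_BGR2GRAY).astype(int)
for r in (69,82,100,105,160,200,230,270): print(r,g[r,300:346:1].tolist() if r in(82,200) else "")
for nm,u,z in(("pin",(320.7,70),.08),("bracket",(320.7,82),.09),("barcorner",(323.3,103),.21),("bar mid",(323.3,200),.21)):
    X=onz("wrist",u,z,c); print(nm,X,"s",X@x)
s=monitor.read_state()["tool_pos"];print("tcp s",s@x, "target s",np.array([.525,.0901,0])@x)
```

```text
69 
82 [217, 223, 231, 15, 92, 97, 101, 103, 103, 102, 101, 102, 105, 105, 103, 101, 98, 99, 102, 102, 100, 100, 102, 105, 123, 116, 89, 94, 94, 72, 73, 76, 76, 74, 79, 76, 68, 55, 54, 95, 112, 109, 107, 107, 107, 107]
100 
105 
160 
200 [207, 210, 211, 213, 213, 214, 214, 217, 218, 95, 76, 91, 98, 103, 104, 109, 110, 113, 115, 117, 117, 118, 117, 116, 113, 111, 114, 115, 112, 108, 107, 105, 101, 97, 92, 82, 76, 81, 79, 80, 80, 80, 80, 80, 78, 80]
230 
270 
pin [0.43   0.1163 0.08  ] s 0.22271506651678308
bracket [0.4383 0.1142 0.09  ] s 0.22277644512636868
barcorner [0.4498 0.1127 0.21  ] s 0.2243306889804701
bar mid [0.4891 0.1025 0.21  ] s 0.22451831966519575
tcp s 0.22311867833466023 target s 0.22174415000000003
```

Both estimates (image: bar vs bracket, and TCP arc) say the bar is about 1.4 mm short of upright. I'll make a final small correction and hold.

{"op": "servo_tool", "data": {"plan": [[[1,-0.2,-0.6,0,0,0,0],[1,-0.1,-0.6,0,0,0,0],[1,0,0,0,0,0,0],[1,0,0,0,0,0,0],[1,0,0,0,0,0,0],[1,0,0,0,0,0,0],[1,0,0,0,0,0,0],[1,0,0,0,0,0,0]]]}}

```text
t: 16.0
tool_pos: [0.5252, 0.0901, 0.2031]
orientation: [0.399, 3.115, -0.0]
force: [0.3, 1.9, 6.8]
opening: 0.0112
```

Run:
```python
from h import *
np.set_printoptions(precision=4,suppress=True)
x=np.array([.2565,.9665,0]);c=eyes.camera_info("wrist");g=cv2.cvtColor(eyes.read_camera("wrist"),cv2.COLOR_RGB2GRAY)
for r,a,b in((82,225,110),(200,200,0),): print(r,g[r,298:345].tolist())
s=monitor.read_state();print(s["t"],s["tool_pos"],s["tool_pos"]@x,s["dq"],s["force"],s["opening"])
for n in("scene","top"):cv2.imwrite(f"pics/{n}9.png",eyes.read_camera(n)[:,:,::-1])
a=cv2.imread("pics/scene9.png");b=cv2.imread("pics/top9.png")
cv2.imwrite("pics/m9.png",np.vstack([cv2.resize(a[110:310,60:480],(630,300)),cv2.resize(b[80:280,90:510],(630,300))]))
```

```text
82 [216, 217, 217, 216, 216, 224, 231, 16, 89, 98, 103, 103, 103, 102, 103, 104, 105, 105, 102, 100, 100, 100, 101, 101, 99, 102, 103, 104, 122, 114, 90, 93, 92, 69, 75, 77, 76, 76, 78, 74, 67, 57, 49, 94, 111, 108, 108]
200 [211, 211, 209, 208, 208, 211, 212, 214, 216, 219, 220, 98, 77, 91, 98, 102, 105, 109, 111, 114, 114, 117, 119, 117, 119, 116, 114, 114, 114, 113, 110, 109, 106, 105, 100, 96, 92, 83, 73, 59, 83, 81, 79, 81, 78, 81, 81]
16.05 [0.5251 0.0901 0.203 ] 0.22179414684334908 [ 0.0003 -0.0002  0.     -0.0005 -0.0011  0.0024] [0.3835 1.1213 6.8061] 0.011091183971955862
```

View pics/m9.png

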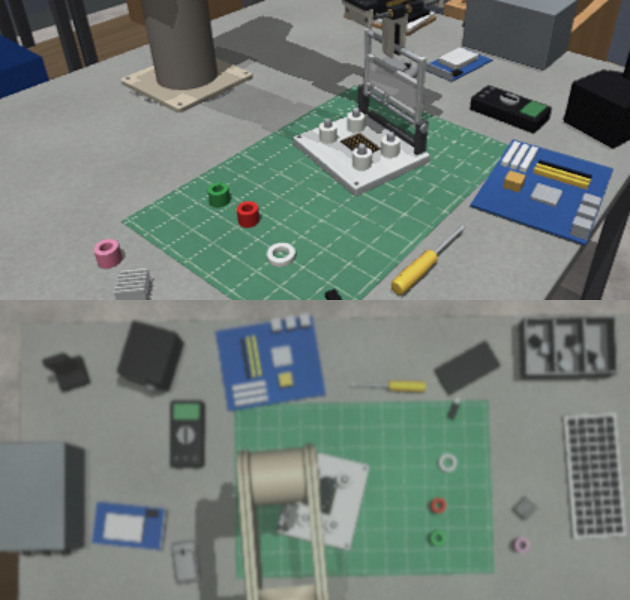

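The frame is upright and gripped, all four posts carry sleeves, and the bystanders are unmoved. I'm handing in.

```bash
python3 -c "
from plant import job
print(job.close_job())"
```

```text
the job is handed in; nothing more can be done
None
```

The sleeve is home on the bare post and released, and the pressure frame is being held upright by its crossbar, steady. I handed the job in at about 16 s of the 54 s allowed.

**Sleeve:** I slid the white 36 mm sleeve down until it seated on the base plate, where I felt about 15 N, and then let go. The picture afterwards showed it at the same height as the other three.

**Frame:** I gripped the crossbar at 25 N and swung the frame up slowly along its arc to the balance point.

**Last checks:**
- **Position:** the bar is within about 0.1 mm of the upright position I worked out from where I gripped it. The camera comparison of bar and hinge bracket agreed before the last 1.2 mm correction. I didn't rework it into a position afterwards.
- **Steadiness:** joint speeds are near zero, and the grip opening is 11 mm on the 12 mm bar.
- **Bench:** in the last pictures the other items I could see look to be where they started.
- **Remaining load:** about 7 N still acts along the frame into the hand. I left it because it is far below the limits.

No check failed.

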